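# Seat the bar against its stop and keep the sprung hold-down pressed

## Robot

A 6-joint arm with a two-finger parallel gripper is mounted at the origin on the work surface. World frame = base frame: x ahead of the robot, y to its left, z up, the work surface at z = 0. Lengths are in mm, angles in degrees, forces in N, time in s.
With the tool pointing down it reaches from about 350 to 850 mm from the base axis. Payload 8.1 kg.
Tool frame: the origin (TCP) lies at the very end of the fingers, on their centre line; the grasp point (between the pads) lies 19 mm behind it (r.grip_point_offset is the distance from the TCP to the grasp point, in mm); z points along the fingers, y is the line along which they close (so a half turn about z gives the same grasp; the last joint's range is limited). The gripper opens to 85 mm and grips with 20 to 120 N. Pads are 22 mm wide; open, the fingers measure 114 mm over their backs; the gripper's body (76 mm by 85 mm) begins 54 mm behind the grasp point. The pads swing forward as they close: fully open they stand 13 mm farther back than shut.
Start: joints at [-74.794, 7.471, 85.268, -0, 87.261, -4.893], TCP at [206.21, -563.456, 231.292] pointing down, gripper open.
Joint ranges: [-169.43, 169.43], [-51.17, 129.36], [1.28, 143.12], [-76.62, 256.62], [0, 156.53], [-152.29, 152.29]. Speed limits (degrees/s): [136.94, 136.94, 159.86, 180, 180, 180].

## Interface

Orientations are given as [roll, pitch, yaw] about the fixed x, y, z axes, in that order (R = Rz(yaw) Ry(pitch) Rx(roll)).
In Python, from bench import status, eyes, r gives the robot as it stands.
- The arm moves only by the shell command python3 -m handwheel 'ROWS' [FORCE]. ROWS is a JSON object whose one key "series" holds a list that holds one entry, the list of rows, each a list of 7 numbers: the shift along the tool's x, y, z in cm, then the turn, a rotation vector about the tool's x, y, z in rad, then the opening, from 0 (shut) to 1 (fully open). In form: {"series": [[[tx, ty, tz, rx, ry, rz, claw], ...]]}. A call has 1 to 12 rows; each row is the pose to reach, as a shift and turn from the pose commanded when the call began, along the tool's axes at that moment; what a row does not reach only later rows make up. A row lasts 1/8 s, in which the tool goes at most 62.5 mm and 10.7 degrees, less where a joint would pass 70% of its speed; a pose out of reach is approached as far as the arm can. A call with a gripper value outside its range is refused whole. The fingers move at their own pace and stop on an object; FORCE is the grip in N (left out, the last holds). Time passes only in rows, so rows that repeat a pose let the fingers close. It gives the time, the measured TCP pose, the force, the opening and the grip force at its end, in the units of the state.
- status.sense(): the state, without advancing time (a new reading comes with each control period).
- eyes.snapshot(name): name is "side" or "top" or "wrist"; returns a dict with "img" (400x640x3 uint8, red, green, blue), "mtx" (3x3 intrinsics, pixels), "R" (3x3) and "t" (3): a world point X has camera coordinates R X + t. Camera axes: x right, y down, z forward; pixel columns grow to the right and rows downward; lengths in mm; the calibration is good to about 2 mm. A picture is of the moment at which its call begins. There is no depth.
- r.hand_in(): hands the job in; it is judged then, once.
The state is a dict: "time": time; "joint_pos": joint angles; "qd": joint speeds; "joint_efforts": joint torques, N m; "tool_pos": TCP position; "tcp_rot": TCP orientation; "ft_force": force on the tool from outside, world axes, zero at the start; "wrist_torque": the same for the moment, N m; "finger_gap": finger opening in mm; "grip_force": force on a finger pad.
Only numpy, scipy, OpenCV 4.12 (cv2) and the standard library are available. Lean on these libraries where they do the work, as an engineer would, in place of code of your own. Each camera call takes 0.05 s, during which the arm holds its last target. There are 200 camera calls.

## Task

Slide the flat steel bar along the channel of the wooden holding block until it is fully home against the end stop. Then press the hold-down's knob so that its rubber foot bears on the bar and the foot's spring gives by 8 mm, and finish still holding it pressed there, with the bar still home. Leave the file cup, the hammer and the whetstone alone.

Things in the scene. Friction and masses are not known exactly. Their poses are not given: they have to be found in the camera images.
- block: Fixed dark-wood block, 80 (x) x 300 (y) x 50 (z) mm; origin at the centre of its underside on the bench. A channel 22 mm wide, 4 mm deep runs along its y axis through the middle of its top (floor 46 mm above the bench). At the back a 30 mm high ledge reaches to x = -100 (y -15 to 95), with an upright steel column, radius 9, at x = -75, y = 40, top 170 mm above the bench. Place and yaw vary.
- stop: Fixed dark steel end stop across the channel near its +y end, 56 (x) x 18 (y) mm, top 18 mm above the channel floor. Origin: centre of the face that the bar meets, at the level of the channel floor; axes parallel to the block's; the stop's body lies to +y of it. Its place along the channel varies.
- bar: Loose flat steel bar, 20 (x) x 190 (y) x 16 (z) mm, about 0.45 kg, lying in the channel along the block's y axis, 12 mm proud of the block's top; slides along it. Thin brass lines across the top of its rear half. Origin: centre of its underside. At the start 25 to 70 mm short of the stop; home when its front (+y) end touches the stop's face.
- bar_front (a point): Centre of the bar's front (+y) end face, 8 mm above the bar's underside; this end meets the stop.
- bar_rear (a point): Centre of the bar's rear (-y) end face, 8 mm above the bar's underside.
- holddown: Grey head fixed on the column (its height varies), reaching over the channel 40 mm to +y of the block's origin; carries a plunger with a palm knob above and a sprung rubber foot below. Origin: on the plunger's axis, underside of the guide bush (radius 16, 28 mm high); axes parallel to the block's. Its arm runs from the bush to the column.
- knob_top (a point): Centre of the flat top (radius about 16 mm) of the round black palm knob, radius 20 mm, 22 mm high, on top of the plunger; 86 mm above the head's origin when released. It goes down with the plunger.
- foot_face (a point): Centre of the underside of the rubber foot (radius 9 mm), 46 mm below the head's origin when released; 4 to 16 mm above the bar's top at the start.
- plunger (a joint): Downward travel of the knob and stem, m: 0 released (up), 0.034 fully down. A return spring pushes it up: about 2.5 N to start moving, then 0.15 N more per mm.
- foot (a joint): How far the foot's own spring has given, m: 0 while the foot hangs free, 0.016 bottomed. Once the foot has met the bar, each further mm of plunger travel is 1 mm here. It gives at about 0.8 N and then 1 N more per mm, on top of the return spring's push on the knob.
- file_cup: Aluminium cup, radius 38 mm, 90 mm high, with wood-handled files standing in it to 180 mm. Origin: centre of its underside. Not to be disturbed.
- hammer: Small hammer, 220 mm long, lying on the bench. Not to be disturbed.
- whetstone: Grey whetstone 60 x 150 x 25 mm lying on the bench. Origin: centre of its underside. Not to be disturbed.
Things that resemble listed ones, but are neither listed nor needed, are in the scene too. Of the things that look like the bar, the largest one is meant.

How it is judged:
By the outcome, as a careful person would: the job done as asked, in the order asked, and still so for the second after the job is handed in, while the arm keeps its last pose, push and grip.
It also fails if it takes over 53 s, if anything falls off the work surface, if the arm or the gripper's body presses on something with over 40 N, if the wrist force passes 120 N, or if a joint passes its speed limit or range.

## Working session

There is one attempt and no reset: what is moved stays moved. The work goes in short steps, Python scripts to look and compute and a shell command to move; the robot and the scene stay as the last step left them, time stands still between calls to the robot, and variables do not carry over. Pictures are saved under pics/ and viewed, at most 10 in all, crops included, and the job is handed in when it is done.

```bash
mkdir -p pics; ls; python3 - <<'E'
from bench import status, eyes, r
import cv2, pickle
d={}
for n in("side","top"):
    s=eyes.snapshot(n); d[n]=s; cv2.imwrite(f"pics/{n}0.png",s["img"][:,:,::-1])
    print(n,(-s["R"].T@s["t"]).round(), s["mtx"].round(1).tolist())
pickle.dump(d,open("d0.pkl","wb"))
s=status.sense();print(s["tool_pos"],s["tcp_rot"],s["ft_force"],s["time"])
E
```

```text
pics
side [237. 771. 842.] [[416.2, 0.0, 312.1], [0.0, 416.2, 199.0], [0.0, 0.0, 1.0]]
top [ 536.    5. 1171.] [[442.0, 0.0, 317.5], [0.0, 442.0, 194.1], [0.0, 0.0, 1.0]]
[ 206.06625302 -562.96985419  230.32236043] [-1.79901894e+02 -6.95630453e-03  2.01005913e+01] [ 0.61891222 -0.32600668  0.03371284] 0.1
```

View pics/side0.png

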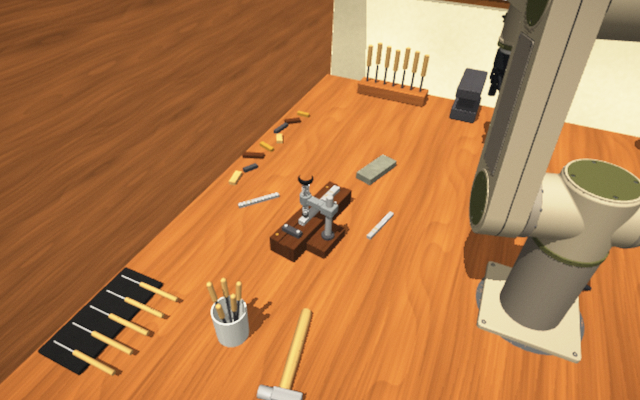

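View pics/top0.png

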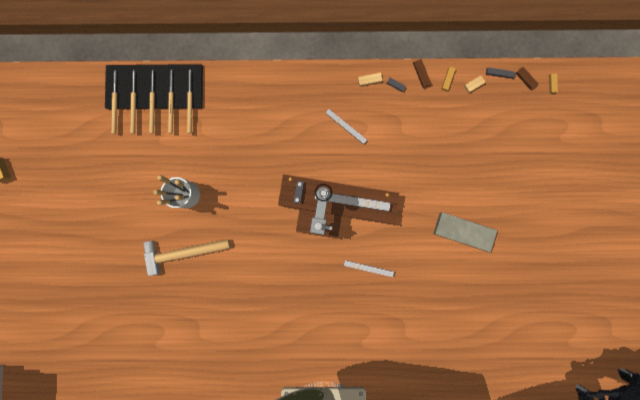

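The side view shows the block at about (310,220) with the bar on it. In the top view the stop is at about (300,191), the knob at (323,192), and the bar's rear end near (390,207). Next I'll enlarge both crops and measure.

```bash
cat > h.py <<'E'
import numpy as np
def ray(s,u,v):
    d=s["R"].T@np.linalg.inv(s["mtx"])@[u,v,1]; return -s["R"].T@s["t"],d/np.linalg.norm(d)
def onz(s,u,v,z):
    c,d=ray(s,u,v); return c+d*(z-c[2])/d[2]
def tri(a,pa,b,pb):
    c1,d1=ray(a,*pa);c2,d2=ray(b,*pb)
    k=np.linalg.lstsq(np.c_[d1,-d2],c2-c1,rcond=None)[0]
    p,q=c1+k[0]*d1,c2+k[1]*d2; return (p+q)/2,np.linalg.norm(p-q)
def proj(s,X):
    p=s["mtx"]@(s["R"]@np.asarray(X,float)+s["t"]); return p[:2]/p[2]
E
python3 - <<'E'
import pickle,cv2,numpy as np
from h import *
d=pickle.load(open("d0.pkl","rb"))
t=d["top"]["img"][165:250,270:415,::-1]; s=d["side"]["img"][165:265,260:360,::-1]
cv2.imwrite("pics/tc.png",cv2.resize(t,None,fx=5.5,fy=5.5,interpolation=cv2.INTER_CUBIC))
cv2.imwrite("pics/sc.png",cv2.resize(s,None,fx=6,fy=6,interpolation=cv2.INTER_CUBIC))
for u,v in [(283,177),(403,195),(403,223),(279,205)]: print(onz(d["top"],u,v,50).round(1))
E
```

```text
[648.2  99.   50. ]
[ 600.5 -205.7   50. ]
[ 529.6 -204.5   50. ]
[576.9 109.2  50. ]
```

View pics/tc.png

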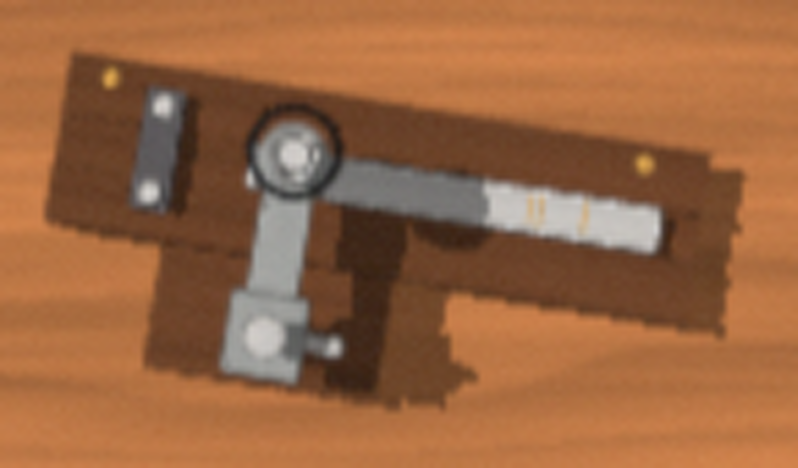

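View pics/sc.png

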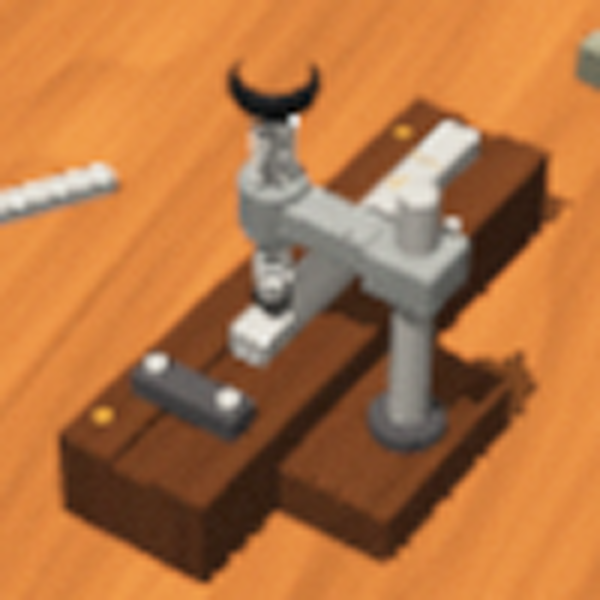

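The top crop shows the stop's face edge from about (187,92) to (170,212), the knob ring centred at (295,152), and the bar's rear end from (663,207) to (657,253). The side crop shows the bar's front end at about (250,345), short of the stop.

```bash
cat > m.py <<'E'
import pickle,cv2,numpy as np
from h import *
d=pickle.load(open("d0.pkl","rb")); T,S=d["top"],d["side"]
t=lambda x,y:((x+.5)/5.5-.5+270,(y+.5)/5.5-.5+165)
s=lambda x,y:((x+.5)/6-.5+260,(y+.5)/6-.5+165)
P=lambda n,p:print(n,np.round(p,1))
c=[onz(T,*t(*p),50)[:2] for p in((75,53),(710,153),(722,335),(45,220))]
for a,b in((0,1),(3,2),(0,3)): v=c[a]-c[b]; P("edge",[np.linalg.norm(v),np.degrees(np.arctan2(v[1],v[0]))])
st=[onz(T,*t(*p),64)[:2] for p in((187,92),(170,212),(150,88),(132,207))]
br=[onz(T,*t(*p),62)[:2] for p in((663,207),(657,253))]
P("stop",st);P("rear",br)
be=[onz(T,*t(*p),62)[:2] for p in((345,158),(335,202))]
for k in(0,1):
    v=be[k]-br[k];P("baryaw",np.degrees(np.arctan2(v[1],v[0])))
o=np.mean(c,0)
th=np.arctan2(*((c[0]+c[3]-c[1]-c[2])[::-1])); th2=np.degrees(th)-90; P("yaw",th2)
y=np.array([np.cos(th),np.sin(th)]); x=np.array([y[1],-y[0]])
L=lambda p:np.array([(p[:2]-o)@x,(p[:2]-o)@y])
P("o",o);P("stop loc",[L(p) for p in st]);P("rear loc",[L(p) for p in br])
ax=o+40*y; P("axis",ax)
for z in(190,200,210): P(f"knob top z{z}",L(onz(T,*t(295,152),z)))
fr=[onz(S,*s(*p),62) for p in((232,330),(268,345))]; P("front side",[L(p) for p in fr])
P("front stopface side",[L(onz(S,*s(*p),64)) for p in((145,350),(255,408))])
for z in (150,180,190,200,210): P(f"axis side z{z}",np.r_[(proj(S,[*ax,z])+.5-[260,165])*6-.5,(proj(T,[*ax,z])+.5-[270,165])*5.5-.5])
E
python3 m.py
```

```text
edge [297.2  80.7]
edge [316.1  80.1]
edge [ 78.6 -10.2]
stop [[635.6  46. ]
 [580.7  54. ]
 [637.5  63. ]
 [583.1  71.3]]
rear [[ 581.9 -170.9]
 [ 560.9 -167.8]]
baryaw 80.9
baryaw 80.7
yaw -9.6
o [590.9 -45.8]
stop loc [[ 28.6  98. ]
 [-26.8  96.6]
 [ 27.7 115. ]
 [-27.3 114.1]]
rear loc [[  12.  -124.9]
 [  -9.2 -125.4]]
axis [597.6  -6.3]
knob top z190 [ 1.2 44.4]
knob top z200 [ 0.6 44.4]
knob top z210 [-0.1 44.3]
front side [[  5.7  66.4]
 [-13.6  65.1]]
front stopface side [[ 28.8 101.6]
 [-33.3 103.4]]
axis side z150 [276.3 155.4 304.1 162.8]
axis side z180 [276.8 101.5 304.9 158.3]
axis side z190 [276.9  83.1 305.2 156.8]
axis side z200 [277.1  64.5 305.5 155.2]
axis side z210 [277.2  45.7 305.8 153.6]
```

```bash
python3 -m handwheel '{"series": [[[7,-3.3,0,0,0,0.1,0],[14,-6.6,0,0,0,0.2,0],[21,-9.9,0,0,0,0.3,0],[28,-13.2,0,0,0,0.4,0],[35,-16.5,0,0,0,0.513,0],[42,-19.8,0,0,0,0.513,0],[46.3,-21.8,0,0,0,0.513,0],[46.3,-21.8,4,0,0,0.513,0],[46.3,-21.8,8,0,0,0.513,0],[46.3,-21.8,12,0,0,0.513,0],[46.3,-21.8,13,0,0,0.513,0],[46.3,-21.8,13,0,0,0.513,0]]]}' 40
python3 - <<'E'
from bench import status, eyes
import cv2,numpy as np
s=eyes.snapshot("side");t=eyes.snapshot("top")
a=cv2.resize(s["img"][80:280,220:420,::-1],None,fx=2,fy=2,interpolation=cv2.INTER_CUBIC)
b=cv2.resize(t["img"][120:320,270:470,::-1],None,fx=2,fy=2,interpolation=cv2.INTER_CUBIC)
cv2.imwrite("pics/p1.png",np.hstack([a,b]))
print(status.sense())
E
```

```text
time: 1.6
tool_pos: [565.7, -199.8, 101.3]
tcp_rot: [-180.0, 0.1, -9.3]
ft_force: [0.1, -1.0, -0.2]
finger_gap: -0.1
grip_force: 0.0
{'time': 1.7, 'joint_pos': array([-2.43569374e+01,  1.28962141e+01,  9.28472288e+01,  9.87294702e-04,
        7.40709310e+01,  7.49752439e+01]), 'qd': array([-0.12675687, -0.64308002, -0.47998657,  0.03224498, -0.09227336,
        0.00703237]), 'joint_efforts': array([ 1.86765874e-01, -5.69898534e+01, -4.54726231e+01,  1.15712671e-02,
        4.96718602e-02, -7.66687390e-04]), 'tool_pos': array([ 567.24618367, -200.59140758,  103.64836983]), 'tcp_rot': array([ 1.79952797e+02, -1.79526557e-01, -9.33237683e+00]), 'ft_force': array([0.16244946, 0.63032028, 0.55300574]), 'wrist_torque': array([ 0.01094565, -0.01850452,  0.03957331]), 'grip_force': 0.0, 'finger_gap': -0.05085917545805701}
```

View pics/p1.png

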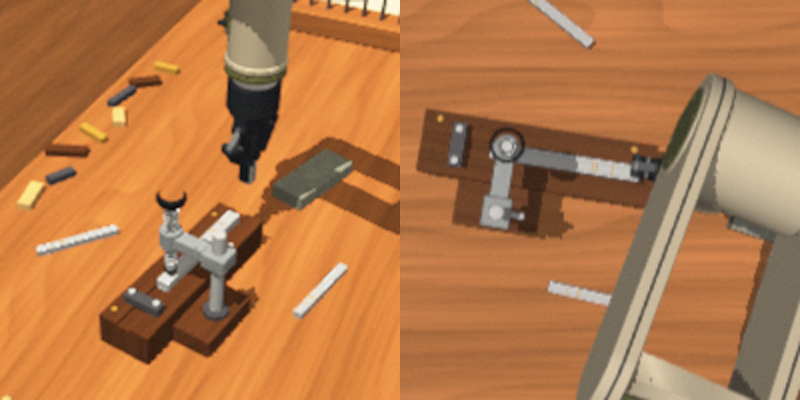

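The shut fingers hang in line behind the bar's rear end (side view about (250,175), top view (645,168)). Descending next.

```bash
python3 -m handwheel '{"series": [[[0,0,2.5,0,0,0,0],[0,0,4.2,0,0,0,0],[0,0,4.7,0,0,0,0],[0,0,4.7,0,0,0,0],[0,-0.5,4.7,0,0,0,0],[0,-1,4.7,0,0,0,0],[0,-1.5,4.7,0,0,0,0],[0,-2,4.7,0,0,0,0],[0,-2.5,4.7,0,0,0,0],[0,-3,4.7,0,0,0,0]]]}'
```

```text
time: 2.95
tool_pos: [571.0, -170.0, 54.4]
tcp_rot: [180.0, -0.0, -9.3]
ft_force: [-0.4, -2.4, 1.1]
finger_gap: -0.0
grip_force: 1.4
```

```bash
python3 -m handwheel '{"series": [[[0,-0.3,0,0,0,0,0],[0,-0.6,0,0,0,0,0],[0,-0.8,0,0,0,0,0],[0,-1.0,0,0,0,0,0],[0,-1.2,0,0,0,0,0]]]}'
python3 -m handwheel '{"series": [[[0,-0.15,0,0,0,0,0],[0,-0.3,0,0,0,0,0]]]}'
python3 -m handwheel '{"series": [[[0,-0.15,0,0,0,0,0],[0,-0.3,0,0,0,0,0]]]}'
```

```text
time: 3.58
tool_pos: [572.9, -158.2, 54.4]
tcp_rot: [180.0, -0.0, -9.3]
ft_force: [-0.9, -3.3, 1.6]
finger_gap: -0.1
grip_force: 1.9
time: 3.82
tool_pos: [573.4, -155.2, 54.4]
tcp_rot: [180.0, -0.0, -9.3]
ft_force: [-1.1, -3.3, 2.2]
finger_gap: -0.3
grip_force: 2.0
time: 4.08
tool_pos: [573.9, -152.2, 54.4]
tcp_rot: [180.0, -0.0, -9.3]
ft_force: [-0.3, -3.7, 2.4]
finger_gap: 0.1
grip_force: 2.1
```

```bash
python3 - <<'E'
from bench import eyes
import cv2,pickle
s=eyes.snapshot("side");pickle.dump(s,open("s2.pkl","wb"))
cv2.imwrite("pics/p2.png",cv2.resize(s["img"][165:265,260:360,::-1],None,fx=6,fy=6,interpolation=cv2.INTER_CUBIC))
E
```

```text
(no output)
```

View pics/p2.png

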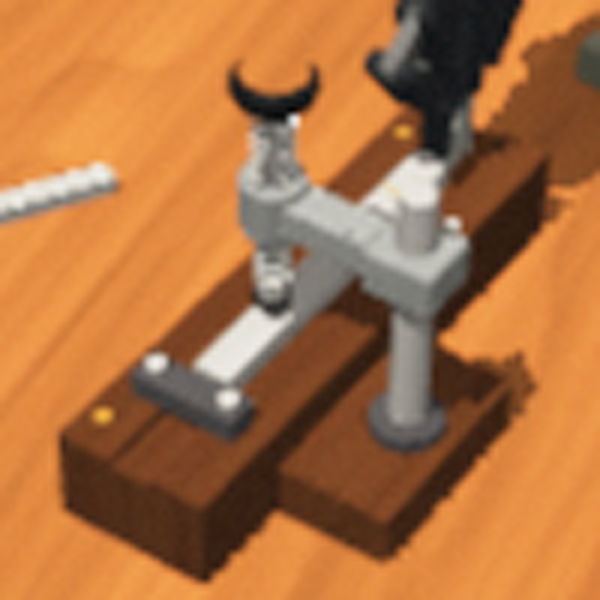

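The bar's front end is now at about (197,365), just short of the stop. I'll creep forward until the force rises.

```bash
python3 -m handwheel '{"series": [[[0,-0.1,0,0,0,0,0],[0,-0.2,0,0,0,0,0]]]}'
python3 -m handwheel '{"series": [[[0,-0.1,0,0,0,0,0],[0,-0.15,0,0,0,0,0]]]}'
```

```text
time: 4.38
tool_pos: [574.2, -150.3, 54.4]
tcp_rot: [180.0, -0.0, -9.3]
ft_force: [-0.8, -4.5, 2.3]
finger_gap: -0.1
grip_force: 2.2
time: 4.62
tool_pos: [574.4, -148.8, 54.3]
tcp_rot: [180.0, -0.0, -9.3]
ft_force: [-0.6, -3.7, 3.0]
finger_gap: 0.1
grip_force: 2.3
```

```bash
for i in 1 ; do python3 -m handwheel '{"series": [[[0,-0.1,0,0,0,0,0],[0,-0.15,0,0,0,0,0]]]}'; done
python3 -m handwheel '{"series": [[[0,-0.1,0,0,0,0,0],[0,-0.15,0,0,0,0,0]]]}' | sed -n 2,4p
```

```text
time: 4.88
tool_pos: [574.6, -147.8, 54.4]
tcp_rot: [180.0, -0.0, -9.3]
ft_force: [-1.3, -7.2, 2.1]
finger_gap: -0.4
grip_force: 3.7
tool_pos: [574.7, -147.5, 54.4]
tcp_rot: [179.9, -0.0, -9.3]
ft_force: [-2.4, -12.1, 1.8]
```

The push force jumped to 12 N with no further travel, so the bar is against the stop. Next I back off, lift, and go over the knob.

```bash
python3 -m handwheel '{"series": [[[0,0.5,0,0,0,0,0],[0,1.5,0,0,0,0,0],[0,1.5,-6,0,0,0,0],[0,1.5,-12,0,0,0,0],[0,1.5,-17.6,0,0,0,0],[0,-3,-17.6,0,0,0,0],[0,-8,-17.6,0,0,0,0],[0,-12,-17.6,0,0,0,0],[0.1,-14.6,-17.6,0,0,0,0],[0.1,-14.6,-17.6,0,0,0,0],[0.1,-14.6,-17.6,0,0,0,0]]]}'
python3 - <<'E'
from bench import eyes,status
import cv2,numpy as np
s=eyes.snapshot("side");t=eyes.snapshot("top");w=eyes.snapshot("wrist")
a=cv2.resize(s["img"][145:265,260:360,::-1],None,fx=3.5,fy=3.5,interpolation=cv2.INTER_CUBIC)
b=cv2.resize(w["img"][:,:,::-1],(448,280)); b=cv2.copyMakeBorder(b,0,a.shape[0]-280,0,0,cv2.BORDER_CONSTANT)
cv2.imwrite("pics/p3.png",np.hstack([a,b]))
S=[]
for k in range(4): S.append(np.r_[status.sense()["tool_pos"],status.sense()["ft_force"]])
print(np.round(S,2))
E
```

```text
time: 6.5
tool_pos: [599.2, -2.5, 230.0]
tcp_rot: [180.0, 0.0, -9.3]
ft_force: [0.4, -0.6, -0.4]
finger_gap: 0.0
grip_force: 0.0
[[ 5.9931e+02 -3.0000e+00  2.3019e+02 -4.1000e-01  5.2000e-01  9.3000e-01]
 [ 5.9931e+02 -3.0000e+00  2.3019e+02 -4.1000e-01  5.2000e-01  9.3000e-01]
 [ 5.9931e+02 -3.0000e+00  2.3019e+02 -4.1000e-01  5.2000e-01  9.3000e-01]
 [ 5.9931e+02 -3.0000e+00  2.3019e+02 -4.1000e-01  5.2000e-01  9.3000e-01]]
```

View pics/p3.png

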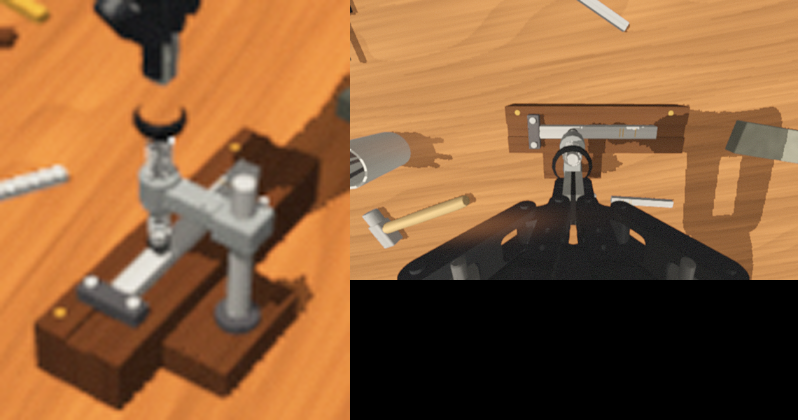

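The wrist view shows the bar touching the stop at about (541,132) and the fingertips over the knob at (571,160). Pressing down in steps.

```bash
f(){ sed -n '2p;4p'; }
python3 -m handwheel '{"series": [[[0,0,1,0,0,0,0],[0,0,1.8,0,0,0,0],[0,0,1.8,0,0,0,0]]]}'|f
python3 -m handwheel '{"series": [[[0,0,0.2,0,0,0,0],[0,0,0.4,0,0,0,0],[0,0,0.4,0,0,0,0]]]}'|f
python3 -m handwheel '{"series": [[[0,0,0.2,0,0,0,0],[0,0,0.4,0,0,0,0],[0,0,0.4,0,0,0,0]]]}'|f
python3 -m handwheel '{"series": [[[0,0,0.2,0,0,0,0],[0,0,0.4,0,0,0,0],[0,0,0.4,0,0,0,0]]]}'|f
python3 -m handwheel '{"series": [[[0,0,0.2,0,0,0,0],[0,0,0.3,0,0,0,0],[0,0,0.3,0,0,0,0]]]}'|f
```

```text
tool_pos: [598.6, -2.0, 210.6]
ft_force: [-0.1, -0.5, 0.4]
tool_pos: [599.4, -1.9, 208.3]
ft_force: [-0.1, -0.3, 0.3]
tool_pos: [599.3, -1.9, 204.0]
ft_force: [0.7, 0.4, -0.7]
tool_pos: [599.5, -1.9, 200.4]
ft_force: [-1.2, 0.3, 3.1]
tool_pos: [599.6, -1.9, 197.4]
ft_force: [-0.6, -0.2, 2.8]
```

```bash
f(){ sed -n '2p;4p'; }
python3 -m handwheel '{"series": [[[0,0,0.15,0,0,0,0],[0,0,0.15,0,0,0,0],[0,0,0.15,0,0,0,0]]]}'|f
python3 -m handwheel '{"series": [[[0,0,0.2,0,0,0,0],[0,0,0.2,0,0,0,0],[0,0,0.2,0,0,0,0]]]}'|f
python3 -m handwheel '{"series": [[[0,0,0.2,0,0,0,0],[0,0,0.2,0,0,0,0],[0,0,0.2,0,0,0,0]]]}'|f
python3 -m handwheel '{"series": [[[0,0,0.2,0,0,0,0],[0,0,0.2,0,0,0,0],[0,0,0.2,0,0,0,0]]]}'|f
python3 -m handwheel '{"series": [[[0,0,0.2,0,0,0,0],[0,0,0.2,0,0,0,0],[0,0,0.2,0,0,0,0],[0,0,0.2,0,0,0,0]]]}'|f
```

```text
tool_pos: [599.6, -1.9, 195.9]
ft_force: [-0.5, -0.2, 3.6]
tool_pos: [599.6, -1.9, 194.0]
ft_force: [-0.5, -0.4, 4.0]
tool_pos: [599.6, -1.9, 192.3]
ft_force: [-1.4, -0.1, 5.9]
tool_pos: [599.6, -1.9, 190.6]
ft_force: [-2.7, 1.0, 8.9]
tool_pos: [599.6, -1.9, 188.9]
ft_force: [-3.7, 0.6, 10.5]
```

```bash

python3 -m handwheel '{"series": [[[0,0,0.15,0,0,0,0],[0,0,0.3,0,0,0,0],[0,0,0.33,0,0,0,0],[0,0,0.33,0,0,0,0],[0,0,0.33,0,0,0,0],[0,0,0.33,0,0,0,0]]]}'
python3 - <<'E'
from bench import eyes,status
import cv2,numpy as np
S=[]
for k in range(12):
    s=eyes.snapshot("side"); q=status.sense(); S.append(np.r_[q["tool_pos"],q["ft_force"]])
print(np.mean(S,0).round(2),np.std(S,0).round(2))
w=eyes.snapshot("wrist")
a=cv2.resize(s["img"][145:265,260:360,::-1],None,fx=3.5,fy=3.5,interpolation=cv2.INTER_CUBIC)
b=cv2.resize(w["img"][80:280,220:500,::-1],(448,320),interpolation=cv2.INTER_CUBIC); b=cv2.copyMakeBorder(b,0,a.shape[0]-320,0,0,cv2.BORDER_CONSTANT)
cv2.imwrite("pics/p4.png",np.hstack([a,b]))
E
```

```text
time: 11.28
tool_pos: [599.7, -2.0, 186.2]
tcp_rot: [180.0, -0.1, -9.3]
ft_force: [-5.4, 0.1, 12.7]
finger_gap: -0.3
grip_force: 6.7
[ 5.9967e+02 -1.9300e+00  1.8618e+02 -5.3400e+00  1.4000e-01  1.3600e+01] [0.01 0.01 0.01 0.42 0.51 0.38]
```

View pics/p4.png

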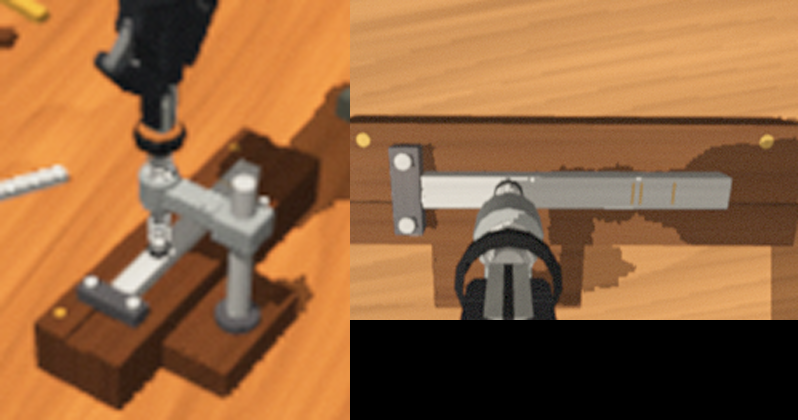

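The wrist view shows the bar tight against the stop at about (421,190), and the side view shows the foot on the bar with the fingers on the knob. The knob is at 186.2 mm (target 186) with 13.6 N (expected 13.7), so both agree on about 8 mm of give.

```bash
python3 -c "
from bench import r
print(r.hand_in())"
```

```text
the job is handed in; nothing more can be done
None
```

I slid the bar home against the stop and handed the job in with the knob still pressed, the foot's spring giving about 7.8 mm by position, with the force agreeing on 8 mm; the outcome of the judging was not reported back.

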